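# Reset the peak-gust pointer to its zero stop

### The arm

A 7-joint arm with a two-finger parallel gripper is mounted at the origin on the work surface. World frame = base frame: x ahead of the robot, y to its left, z up, the work surface at z = 0. Lengths are in m, angles in rad, forces in N, time in s.
With the tool pointing down it reaches from about 0.4 to 0.85 m from the base axis. Payload 4.5 kg.
Tool frame: the origin (TCP) lies on the centre line of the jaws, within the pads' length; the fingertips stand 11 mm ahead of it and the grasp point (between the pads) lies 8 mm behind it; z points along the fingers, y is the line along which they close (so a half turn about z gives the same grasp; the last joint's range is limited). The gripper opens to 88 mm and grips with 3 to 60 N. Pads are 18 mm wide; open, the fingers measure 123 mm over their backs; the gripper's body (75 mm by 187 mm) begins 45 mm behind the grasp point.
Start: joints at [-1.116, 0.689, -0.195, 1.565, 0.157, 0.902, -0.215], TCP at [0.255, 0.571, 0.25] pointing down, gripper open.
Joint ranges: [-3.01, 3.01], [-0.46, 2.08], [-1.47, 1.51], [0.13, 2.56], [-1, 4.14], [0.04, 2.09], [-2.66, 2.66]. Speed limits (rad/s): [2.57, 2.57, 3.14, 3.14, 3.14, 3.14, 3.14].

### API

Orientations are given as a unit quaternion [x, y, z, w].
In Python, from plant import * gives the robot as it stands. The module is installed in compiled form; this text tells all that it offers.
- The arm moves only by the tool send_rows, never from a script. Its argument "motion" is a list of rows, each an object of numbers: "x", "y", "z": the shift along the tool's x, y, z in cm; "rx", "ry", "rz": the turn, a rotation vector about the tool's x, y, z in rad; "jaw": the finger opening in cm, from 0 to 8.81. In form: [{"x": .., "y": .., "z": .., "rx": .., "ry": .., "rz": .., "jaw": ..}, ...]. A call has exactly 5 rows; each row shifts and turns the commanded pose from where the row before left it, along the tool's axes as they then stand; what a row does not reach is not made up. A row lasts 1/10 s, in which the tool goes at most 50 mm and 8.59 degrees, less where a joint would pass 70% of its speed; a pose out of reach is approached as far as the arm can. A call is refused whole if a number of a shift passes 5 or a number of a turn 0.15, either way. A call with a gripper value outside its range is refused whole. The fingers move at their own pace and stop on an object; "grip_force" is the grip in N (left out, the last holds). Time passes only in rows, so rows that do not move let the fingers close, or fill a call up. It gives the time, the measured TCP pose, the force, the opening and the grip force at its end, in the units of the state.
- get_state(): the state, without advancing time (a new reading comes with each control period).
- snapshot(name): name is "scene" or "top" or "wrist"; returns a dict with "img" (384x512x3 uint8, red, green, blue), "vertical_fov" (degrees; the focal length in pixels is half the picture's height over the tangent of half this angle, whatever the lens; pixels are square), "cx", "cy" (the principal point, pixels), "extrinsics" (4x4, takes a point from camera to world coordinates). Camera axes: x right, y up, looking along -z (the intrinsics and any distortion apply to the point x, -y, -z); pixel columns grow to the right and rows downward; lengths in m; the calibration is good to about 2 mm. A picture is of the moment at which its call begins. There is no depth.
- finish_job(): hands the job in; it is judged then, once.
The state is a dict: "clock": time; "q": joint angles; "qd": joint speeds; "joint_torque": joint torques, N m; "tool_pos": TCP position; "eef_rot": TCP orientation; "contact_force": force on the tool from outside, world axes, zero at the start; "moment": the same for the moment, N m; "opening": opening from 0.0 (shut) to 1.0 (fully open); "finger_force": force on a finger pad.
Only numpy, scipy, OpenCV 4.12 (cv2) and the standard library are available. Lean on these libraries where they do the work, as an engineer would, in place of code of your own. Each camera call takes 0.05 s, during which the arm holds its last target. There are 200 camera calls.

### The job

The peg hammer has been left lying across the collar of the wind gauge: first lay it down, not drop it, flat in the wide bay of the peg tray, and let go. Then reach down into the collar and turn the gauge's reset knob anticlockwise all the way back to its zero stop, and leave it there. Do not disturb the jar, the flask or the red pegs.

Things in the scene. Friction and masses are not known exactly. Their poses are not given: they have to be found in the camera images.
- gauge: Gust gauge: round aluminium instrument fixed to the shelf, face up, left or right of the flask. Outside diameter 124 mm (foot flange 140), 90 mm high to the rim of its deep collar. Collar open on top, inside diameter 112 mm, 60 mm deep: its white floor, the dial, is 30 mm above the shelf. Origin under its centre, z up; the dial's zero stop lies along +x.
- knob_grip (a point): Point on the axis of the reset knob (= axis of the collar), 58 mm above the shelf, a good height to pinch the knob. The knob is an upright black bar at the bottom of the collar, 60 mm long, 16 mm thick, its flat top 70 mm above the shelf, 20 mm below the rim. Axes as gauge; they do not turn with the knob.
- reset (a joint): Angle of the knob, rad. 0 = at the zero stop (small steel post at one end of the tick marks): its pointer end (steel pointer, white line on top) points along the gauge's +x. Grows clockwise seen from above, to 4.8; back to zero is anticlockwise. The bar lies along its pointer. Friction about 0.06 N m, no spring. Starts at 1.6 to 4.2: more than one grasp may be needed.
- hammer_mid (a point): Aluminium peg hammer, 200 mm long, 0.2 to 0.33 kg, lying across the gauge's rim over the knob. Point at the middle of its length and thickness, at first 100 mm above the shelf; x along the handle to the head, z up. Handle 22 mm wide, 20 mm thick, from x = -100 to 72 mm. Head 30 mm along x (70 to 100 mm), 70 mm wide, 28 mm thick.
- hammer: The same hammer, same origin and axes. Its centre of mass is about 30 mm ahead of the origin, towards the head; the handle can be pinched across its 22 mm.
- tray: Steel peg tray fixed to the shelf, on the other side of the flask from the gauge. Outside 280 x 165 mm, 32 mm high, walls 5 mm. Origin under its centre, x along its length, z up. A wall along its length parts a wide bay from a narrow one (+y side) in which four steel nail pegs are clipped.
- tray_bay (a point): Middle of the floor of the tray's wide bay, 5 mm above the shelf, axes as tray. The bay is 270 x 100 mm inside, 27 mm deep; the hammer lies in it lengthways, head to either end.
- jar: Bystander: lidded glass jar, 70 mm in diameter, 98 mm high, just beyond the gauge, its axis about 130 to 140 mm from the gauge's axis. Origin under its centre.
- flask: Bystander: steel drink flask, 68 mm in diameter, 170 mm high, standing between gauge and tray. Origin under its centre.
- redpeg0: Bystander: red plastic tent peg about 180 mm long with an L-shaped head, 16 mm high, lying beyond the flask, pointing at it or away. Origin under its middle, x to its head.
- redpeg1: Bystander: a second red plastic tent peg like the first, 180 mm long, 16 mm high, lying alongside it the other way round. Origin under its middle, x to its head.
Things that resemble listed ones, but are neither listed nor needed, are in the scene too. There is more than one size of the gauge; the job needs the middle-sized. There is more than one size of the hammer; the one meant has the size given above.

How it is judged:
On the way, in this order (a step that is already met when the one before it is completed fails the run):
1. the hammer lies released and at rest in the tray's wide bay (x of hammer_mid in the frame of tray_bay between -0.05 and 0.05 m and y of hammer_mid in the frame of tray_bay between -0.03 and 0.03 m and z of hammer_mid in the frame of tray_bay below 0.025 m and angle between the x axis of hammer_mid and the x axis of tray_bay, either way round below 0.3 rad and angle between hammer_mid's own z axis and vertical below 0.15 rad and linear speed of hammer below 0.05 m/s and contact force between the fingers and hammer below 0.1 N), for 0.2 s.
2. the reset knob is back at its zero stop (value of joint reset below 0.08 rad and velocity of joint reset between -0.1 and 0.1 rad/s), for 0.2 s.
At the end, for the whole second after the job is handed in: The hammer lies released, at rest and flat (tilt under 0.15 rad) in the tray's wide bay, within 0.3 rad of its length, its middle within 50 mm along, 30 mm across and 25 mm above the middle of the bay floor; the reset knob rests within 0.08 rad of its zero stop (all of step 1 and all of step 2); the robot touches nothing.
It fails at once if the jar is shifted more than 25 mm or tipped over (distance of jar from where it was at the start of the episode above 0.025 m).
It fails at once if the flask is shifted more than 25 mm or tipped over (distance of flask from where it was at the start of the episode above 0.025 m).
It fails at once if the first red peg is shifted more than 25 mm or tipped over (distance of redpeg0 from where it was at the start of the episode above 0.025 m).
It fails at once if the second red peg is shifted more than 25 mm or tipped over (distance of redpeg1 from where it was at the start of the episode above 0.025 m).
It fails at once if the hammer is dropped or thrown (moves faster than 0.7 m/s with no finger on it) (contact force between the fingers and hammer below 0.01 N and linear speed of hammer above 0.7 m/s).
It also fails if it takes over 72 s, if anything falls off the work surface, if the arm or the gripper's body presses on something with over 40 N, if the wrist force passes 120 N, or if a joint passes its speed limit or range.

## Working session

There is one attempt and no reset: what is moved stays moved. The work goes in short steps, Python scripts to look and compute and a tool call to move; the robot and the scene stay as the last step left them, time stands still between calls to the robot, and variables do not carry over. Pictures are saved under pics/ and viewed, at most 10 in all, crops included, and the job is handed in when it is done.

Besides the shell and the picture viewer there is one more tool, called after ">>>" in YAML: its name, and indented under it one key for each argument. send_rows: Moves the arm, as the interface text tells. Its arguments: {"type":"object","properties":{"motion":{"type":"array"},"grip_force":{"type":"number"}},"required":["motion"]}

```bash
mkdir -p pics
python3 - <<'E'
from plant import *
import cv2,numpy as np
s=get_state(); print({k:np.round(v,3) for k,v in s.items()})
for n in ["scene","top"]:
    d=snapshot(n); print(n,d["vertical_fov"],d["cx"],d["cy"],np.round(d["extrinsics"],3).tolist(),[k for k in d])
    cv2.imwrite(f"pics/{n}0.png",cv2.cvtColor(d["img"],cv2.COLOR_RGB2BGR))
E
```

```text
{'clock': np.float64(0.0), 'q': array([-1.116,  0.69 , -0.195,  1.566,  0.157,  0.902, -0.215]), 'qd': array([ 0.001,  0.   ,  0.001,  0.   ,  0.   ,  0.   , -0.   ]), 'joint_torque': array([ 1.0000e-03, -5.2756e+01, -1.2660e+00, -1.5342e+01, -5.3000e-02,
        7.0000e-03,  0.0000e+00]), 'tool_pos': array([0.255, 0.57 , 0.249]), 'eef_rot': array([ 0.209,  0.978, -0.001, -0.   ]), 'contact_force': array([0.055, 0.8  , 0.411]), 'moment': array([-0.009, -0.022,  0.001]), 'finger_force': np.float64(0.0), 'opening': np.float64(0.999)}
scene 43.575054396143216 243.90895000711177 191.67420812187865 [[-0.719, -0.597, 0.356, 0.995], [0.695, -0.618, 0.367, 0.556], [0.002, 0.511, 0.859, 1.224], [0.0, 0.0, 0.0, 1.0]] ['img', 'vertical_fov', 'cx', 'cy', 'extrinsics']
top 57.5048969054311 255.25467530226769 190.63639844626994 [[0.004, 0.987, -0.163, 0.394], [-1.0, 0.005, 0.001, 0.057], [0.002, 0.163, 0.987, 0.915], [0.0, 0.0, 0.0, 1.0]] ['img', 'vertical_fov', 'cx', 'cy', 'extrinsics']
```

View pics/top0.png

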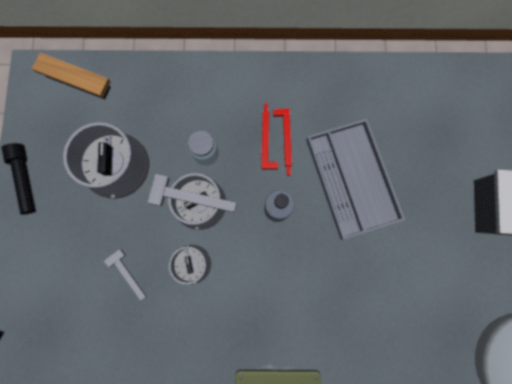

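View pics/scene0.png

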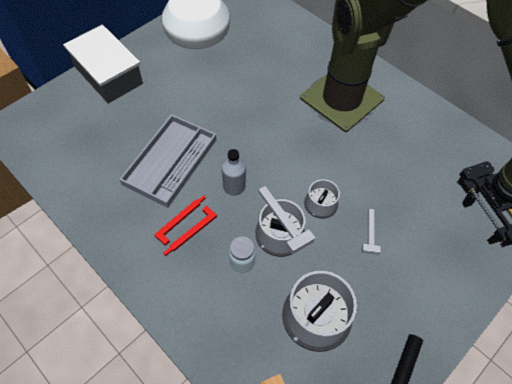

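The top view shows the middle gauge at about (196,200), with the hammer's head at (158,190) and its handle end at (235,207). The tray corners are near (307,136), (367,121), (403,218), (343,237), with its narrow bay on the left. The flask is at (280,205) and the jar at (202,145). The scene view agrees. I'll zoom in for exact pixels.

```bash
cat > h.py <<'E'
from plant import *
import cv2,numpy as np
from scipy.spatial.transform import Rotation as R
def ray(d,u,v):
    f=192/np.tan(np.radians(d["vertical_fov"])/2); E=d["extrinsics"]
    r=E[:3,:3]@np.array([(u-d["cx"])/f,-(v-d["cy"])/f,-1.]); return E[:3,3],r
def w(d,u,v,z):
    o,r=ray(d,u,v); return o+r*(z-o[2])/r[2]
def px(d,p):
    f=192/np.tan(np.radians(d["vertical_fov"])/2); E=d["extrinsics"]
    c=E[:3,:3].T@(np.array(p)-E[:3,3]); return np.array([d["cx"]+f*c[0]/-c[2],d["cy"]-f*c[1]/-c[2]])
def save(img,name,k=1): cv2.imwrite("pics/"+name,cv2.cvtColor(cv2.resize(img,None,fx=k,fy=k,interpolation=cv2.INTER_CUBIC),cv2.COLOR_RGB2BGR))
E
python3 - <<'E'
from h import *
d=snapshot("top"); s=snapshot("scene")
save(d["img"][100:250,140:410][:, :],"topc.png",2.9)
a=cv2.resize(d["img"][150:240,140:250],None,fx=5,fy=5,interpolation=cv2.INTER_CUBIC)
save(a,"topg.png")
P=lambda u,v,z:np.round(w(d,u,v,z),4)
print("tray",[P(*c,.032) for c in [(307,136),(367,121),(403,218),(343,237)]])
print("ham",P(158,190,.11),P(235,207,.11),"gauge",P(196,200,.09))
S=lambda u,v,z:np.round(w(s,u,v,z),4)
print("scene tray",[S(*c,.032) for c in [(172,115),(216,135),(168,204),(122,181)]])
print("ham",S(302,241,.11),S(264,190,.11),"flask",S(234,155,.17),P(281,201,.17))
E
```

```text
tray [array([ 0.6859, -0.0793,  0.032 ]), array([ 0.728 , -0.2389,  0.032 ]), array([ 0.4715, -0.3176,  0.032 ]), array([ 0.4233, -0.1642,  0.032 ])]
ham [0.5275 0.2827 0.11  ] [0.4884 0.1028 0.11  ] gauge [0.5071 0.1968 0.09  ]
scene tray [array([ 0.4685, -0.3156,  0.032 ]), array([ 0.4213, -0.1592,  0.032 ]), array([ 0.6848, -0.0724,  0.032 ]), array([ 0.7324, -0.2255,  0.032 ])]
ham [0.5288 0.2889 0.11  ] [0.4909 0.1153 0.11  ] flask [0.4982 0.0066 0.17  ] [0.4948 0.0008 0.17  ]
```

View pics/topg.png

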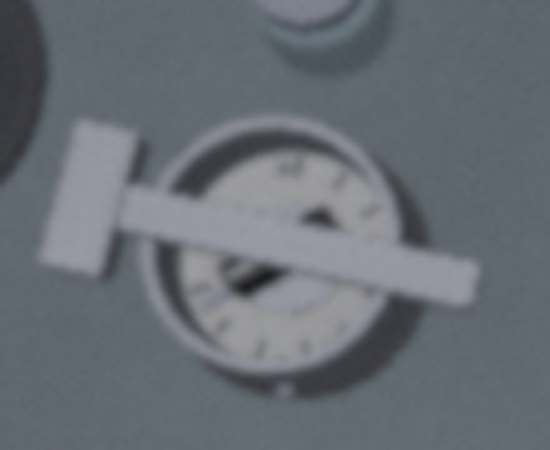

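View pics/topc.png

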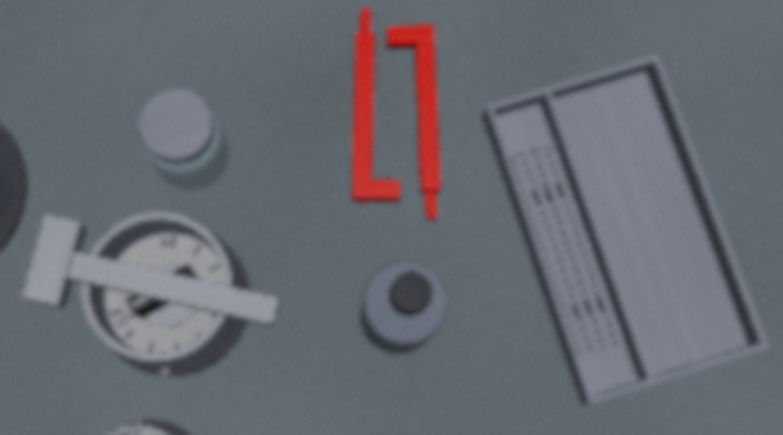

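```bash
cat >> h.py <<'E'
def go(p,ang):  # remaining: turn rz first, then shift (cm) in tool axes after the turn; ang=world angle of tool x
    s=get_state(); M=R.from_quat(s["eef_rot"]).as_matrix()
    a=np.arctan2(M[1,0],M[0,0]); da=(ang-a+np.pi)%(2*np.pi)-np.pi
    T=R.from_euler("z",ang).as_matrix()@np.diag([1,-1,-1.])
    print("pos",np.round(s["tool_pos"],4),"ang",round(a,3),"tilt",np.round(M[:2,2],3),"t",round(s["clock"],2),"F",np.round(s["contact_force"],1),"open",round(float(s["opening"])*8.8,2),"ff",round(float(s["finger_force"]),1))
    print("rz",round(-da,3),"then shift cm",np.round(T.T@(np.array(p)-s["tool_pos"])*100,2), "q7",round(s["q"][6],2))
E
python3 - <<'E'
from h import *
d=snapshot("top")
P=lambda u,v,z:w(d,u,v,z)[:2]
c=np.array([P(140+a/2.9,100+b/2.9,.032) for a,b in [(488,107),(655,58),(767,345),(585,403)]])
print("tray",c.round(4),c.mean(0),[np.linalg.norm(c[i]-c[i-1]).round(4) for i in range(4)])
x=c[0]+c[1]-c[2]-c[3]; ta=np.arctan2(x[1],x[0]); print("tray ang",ta)
# bay centre: outer half width 82.5, wall5, bay 100 from -77.5 to 22.5 -> y=-27.5
print("bay", c.mean(0)-0.0275*np.array([-np.sin(ta),np.cos(ta)]))
t=P(140+474/5,150+283/5,.11); h=P(140+60/5,150+191/5,.114)
v=h-t; print("ham",t,h,np.linalg.norm(v),np.arctan2(v[1],v[0]),"mid",(t+h)/2,"com",(t+h)/2+.03*v/np.linalg.norm(v))
print("gauge",P(140+271/5,150+243/5,.09), np.linalg.norm(P(140+140/5,150+243/5,.09)-P(140+402/5,150+243/5,.09)))
m=(t+h)/2+.03*v/np.linalg.norm(v)
go([m[0],m[1],.2],np.arctan2(v[1],v[0]))
E
```

```text
tray [[ 0.6835 -0.0826]
 [ 0.7308 -0.236 ]
 [ 0.4691 -0.3212]
 [ 0.4184 -0.1608]] [ 0.57542509 -0.20016407] [np.float64(0.2764), np.float64(0.1606), np.float64(0.2752), np.float64(0.1682)]
tray ang 0.30087590541652864
bay [ 0.5835749 -0.2264287]
ham [0.489357   0.10323793] [0.53097765 0.29573687] 0.19694699770903795 1.3578616593279844 mid [0.51016733 0.1994874 ] com [0.5165072  0.22880985]
gauge [0.51044043 0.20123107] 0.12462773312467679
pos [0.2552 0.5702 0.2493] ang 2.721 tilt [-0.    -0.001] t 0.25 F [-0.4  0.8  0.2] open 8.81 ff 0.0
rz 1.363 then shift cm [-27.85  32.75   4.93] q7 -0.22
```

>>> send_rows:
  motion:
    - {"rz": 0.136}
    - {"rz": 0.136}
    - {"rz": 0.136}
    - {"rz": 0.136}
    - {"rz": 0.136}

```text
schema error: expected keys x, y, z, rx, ry, rz, jaw
```

>>> send_rows:
  motion:
    - {"rz": 0.136}
    - {"rz": 0.136}
    - {"rz": 0.136}
    - {"rz": 0.136}
    - {"rz": 0.136}

```text
schema error: expected keys x, y, z, rx, ry, rz, jaw
```

>>> send_rows:
  motion:
    - {"x": -2.8,"y": 3.3}
    - {"x": -2.8,"y": 3.3}
    - {"x": -2.8,"y": 3.3}
    - {"x": -2.8,"y": 3.3}
    - {"x": -2.8,"y": 3.3}

```text
schema error: expected keys x, y, z, rx, ry, rz, jaw
```

>>> send_rows:
  motion:
    - {"x": -2.8,"y": 3.3}
    - {"x": -2.8,"y": 3.3}
    - {"x": -2.8,"y": 3.3}
    - {"x": -2.8,"y": 3.3}
    - {"x": 0,"y": 0,"jaw": 6}

```text
schema error: expected keys x, y, z, rx, ry, rz, jaw
```

Run:
```python
from h import *
go([.5165,.2288,.2],1.358)
d=snapshot("wrist"); save(d["img"],"w1.png",1.5); print(d["vertical_fov"],d["extrinsics"].round(3).tolist())
print("expect tail,head,com",px(d,[.4894,.1032,.11])*1.5,px(d,[.531,.2957,.114])*1.5,px(d,[.5165,.2288,.11])*1.5)
```

```text
pos [0.2552 0.5702 0.2493] ang 2.721 tilt [-0.    -0.001] t 0.25 F [-0.4  0.8  0.2] open 8.81 ff 0.0
rz 1.363 then shift cm [-27.85  32.75   4.93] q7 -0.22
58.25203742480009 [[0.409, -0.877, -0.252, 0.19], [0.912, 0.392, 0.116, 0.599], [-0.003, -0.278, 0.961, 0.384], [0.0, 0.0, 0.0, 1.0]]
expect tail,head,com [-40.18325694 780.79167299] [203.9975165 749.7236313] [118.62490868 756.7195722 ]
```

View pics/w1.png

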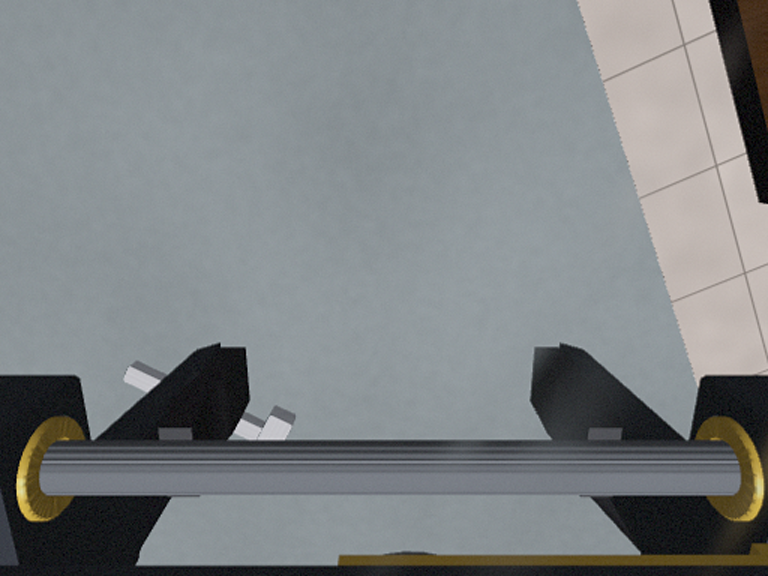

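All seven keys are required, so nothing moved. The picture shows only the open fingers, with the small decoy hammer at (210,400). I'll resend with full rows.

>>> send_rows:
  motion:
    - {"x": 0,"y": 0,"z": 0,"rx": 0,"ry": 0,"rz": 0.136,"jaw": 8.8}
    - {"x": 0,"y": 0,"z": 0,"rx": 0,"ry": 0,"rz": 0.136,"jaw": 8.8}
    - {"x": 0,"y": 0,"z": 0,"rx": 0,"ry": 0,"rz": 0.136,"jaw": 8.8}
    - {"x": 0,"y": 0,"z": 0,"rx": 0,"ry": 0,"rz": 0.136,"jaw": 8.8}
    - {"x": 0,"y": 0,"z": 0,"rx": 0,"ry": 0,"rz": 0.136,"jaw": 8.8}

```text
clock: 0.8
tool_pos: [0.2552, 0.5705, 0.2497]
eef_rot: [0.525, 0.851, -0.0, -0.0]
contact_force: [1.1, 0.4, 0.3]
opening: 0.997
finger_force: 0.0
```

>>> send_rows:
  motion:
    - {"x": 0,"y": 0,"z": 0,"rx": 0,"ry": 0,"rz": 0.136,"jaw": 8.8}
    - {"x": 0,"y": 0,"z": 0,"rx": 0,"ry": 0,"rz": 0.136,"jaw": 8.8}
    - {"x": 0,"y": 0,"z": 0,"rx": 0,"ry": 0,"rz": 0.136,"jaw": 8.8}
    - {"x": 0,"y": 0,"z": 0,"rx": 0,"ry": 0,"rz": 0.136,"jaw": 8.8}
    - {"x": 0,"y": 0,"z": 0,"rx": 0,"ry": 0,"rz": 0.136,"jaw": 8.8}

```text
clock: 1.3
tool_pos: [0.2551, 0.5705, 0.2497]
eef_rot: [0.779, 0.627, -0.0, -0.0]
contact_force: [0.7, 0.1, -1.0]
opening: 0.994
finger_force: 0.0
```

>>> send_rows:
  motion:
    - {"x": -2.8,"y": 3.3,"z": 0,"rx": 0,"ry": 0,"rz": 0,"jaw": 8.8}
    - {"x": -2.8,"y": 3.3,"z": 0,"rx": 0,"ry": 0,"rz": 0,"jaw": 8.8}
    - {"x": -2.8,"y": 3.3,"z": 0,"rx": 0,"ry": 0,"rz": 0,"jaw": 8.8}
    - {"x": -2.8,"y": 3.3,"z": 0,"rx": 0,"ry": 0,"rz": 0,"jaw": 8.8}
    - {"x": -2.8,"y": 3.3,"z": 0,"rx": 0,"ry": 0,"rz": 0,"jaw": 8.8}

```text
clock: 1.8
tool_pos: [0.3882, 0.3979, 0.2498]
eef_rot: [0.777, 0.629, 0.0, -0.0]
contact_force: [0.0, -0.8, -0.2]
opening: 0.999
finger_force: 0.0
```

>>> send_rows:
  motion:
    - {"x": -2.8,"y": 3.3,"z": 0,"rx": 0,"ry": 0,"rz": 0,"jaw": 8.8}
    - {"x": -2.8,"y": 3.3,"z": 0,"rx": 0,"ry": 0,"rz": 0,"jaw": 8.8}
    - {"x": -2.8,"y": 3.3,"z": 0,"rx": 0,"ry": 0,"rz": 0,"jaw": 8.8}
    - {"x": -2.8,"y": 3.3,"z": 0,"rx": 0,"ry": 0,"rz": 0,"jaw": 8.8}
    - {"x": 0,"y": 0,"z": 0,"rx": 0,"ry": 0,"rz": 0,"jaw": 8.8}

```text
clock: 2.3
tool_pos: [0.4978, 0.2547, 0.2501]
eef_rot: [0.781, 0.625, 0.0, 0.003]
contact_force: [0.3, -0.9, 0.3]
opening: 0.996
finger_force: 0.0
```

Run:
```python
from h import *
go([.5165,.2288,.2],1.358)
d=snapshot("wrist"); save(d["img"],"w2.png",1.5)
for n,p in dict(tail=[.4894,.1032,.11],head=[.531,.2957,.114],com=[.5165,.2288,.11],g=[.5104,.2012,.09]).items(): print(n,px(d,p).round(1)*1.5)
```

```text
pos [0.4978 0.2547 0.2501] ang 1.349 tilt [ 0.004 -0.004] t 2.3 F [ 0.3 -0.9  0.3] open 8.77 ff 0.0
rz -0.009 then shift cm [-2.14  2.37  5.01] q7 -0.66
tail [428.85 496.65]
head [433.95 179.55]
com [431.55 303.15]
g [427.95 336.45]
```

View pics/w2.png

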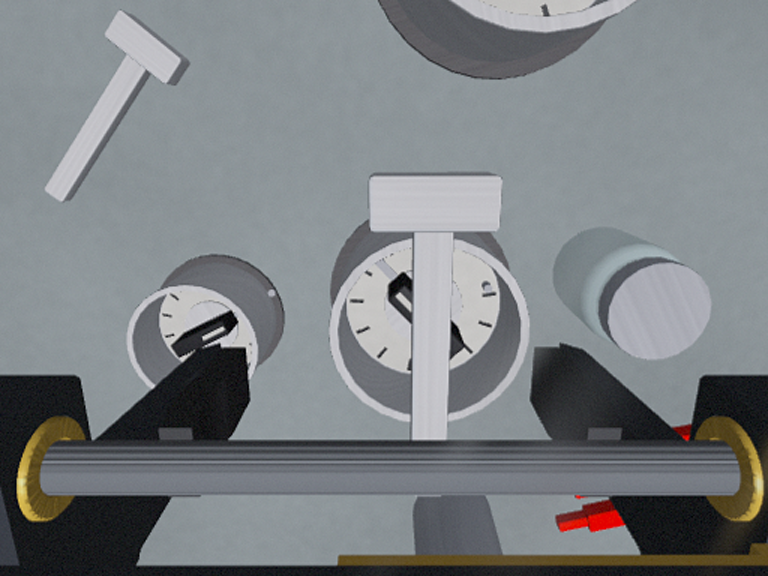

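Hammer lies as predicted: head outer edge centre at (435,176) against a predicted (434,179). The gauge's zero post is at (488,288) and the steel pointer at (385,268).

Run:
```python
from h import *
d=snapshot("wrist")
W=lambda u,v,z:w(d,u/1.5,v/1.5,z)
rim=[(329,330),(529,330),(405,422),(500,265)]
pts=np.array([W(u,v,.09)[:2] for u,v in rim])
A=np.c_[2*pts,np.ones(4)]; s=np.linalg.lstsq(A,(pts**2).sum(1),rcond=None)[0]; print("gauge fit",s[:2],np.sqrt(s[2]+s[:2]@s[:2]))
g=np.array([.5104,.2012])
for g in (g,s[:2]):
  an=lambda p:np.arctan2(*(p[:2]-g)[::-1])
  z=an(W(488,288,.035)); p=an(W(384,266,.035)); e=an(W(393,283,.07)); 
  print("zero",z,"pointer",p,e,"reset",(z-p)%6.283,(z-e)%6.283)
```

```text
gauge fit [0.50843976 0.20552896] 0.0609099936543126
zero 0.1815409065559168 pointer 2.0854821894984124 2.009554601864896 reset 4.379058717057505 4.454986304691021
zero 0.08473220062955131 pointer 2.0958177770566677 2.0113649163086222 reset 4.271914423572884 4.356367284320929
```

>>> send_rows:
  motion:
    - {"x": -2.1,"y": 2.4,"z": 0,"rx": 0,"ry": 0,"rz": 0,"jaw": 6}
    - {"x": 0,"y": 0,"z": 3,"rx": 0,"ry": 0,"rz": 0,"jaw": 6}
    - {"x": 0,"y": 0,"z": 2,"rx": 0,"ry": 0,"rz": 0,"jaw": 6}
    - {"x": 0,"y": 0,"z": 0,"rx": 0,"ry": 0,"rz": 0,"jaw": 6}
    - {"x": 0,"y": 0,"z": 0,"rx": 0,"ry": 0,"rz": 0,"jaw": 6}

```text
clock: 2.9
tool_pos: [0.5116, 0.2382, 0.1999]
eef_rot: [0.777, 0.63, -0.0, -0.0]
contact_force: [-0.2, 0.1, -0.6]
opening: 0.682
finger_force: 0.0
```

```bash
python3 -c "
from h import *
go([.5165,.2288,.103],1.358)"
```

```text
pos [0.5116 0.2382 0.1999] ang 1.363 tilt [-0.001  0.001] t 2.9 F [-0.2  0.1 -0.6] open 6.0 ff 0.0
rz 0.005 then shift cm [-0.81  0.67  9.69] q7 -0.6
```

>>> send_rows:
  motion:
    - {"x": -0.8,"y": 0.7,"z": 2,"rx": 0,"ry": 0,"rz": 0,"jaw": 6}
    - {"x": 0,"y": 0,"z": 2.5,"rx": 0,"ry": 0,"rz": 0,"jaw": 6}
    - {"x": 0,"y": 0,"z": 2,"rx": 0,"ry": 0,"rz": 0,"jaw": 6}
    - {"x": 0,"y": 0,"z": 1.2,"rx": 0,"ry": 0,"rz": 0,"jaw": 6}
    - {"x": 0,"y": 0,"z": 0,"rx": 0,"ry": 0,"rz": 0,"jaw": 6}

```text
clock: 3.4
tool_pos: [0.517, 0.2279, 0.1223]
eef_rot: [0.777, 0.63, -0.0, -0.0]
contact_force: [0.3, -0.5, 0.2]
opening: 0.677
finger_force: 0.0
```

```bash
python3 -c "
from h import *
snapshot('top')
go([.5165,.2288,.103],1.358)"
```

```text
pos [0.5176 0.228  0.1231] ang 1.362 tilt [0. 0.] t 3.45 F [ 0.4 -0.5  0. ] open 6.0 ff 0.0
rz 0.004 then shift cm [ 0.06 -0.12  2.01] q7 -0.57
```

>>> send_rows:
  motion:
    - {"x": 0,"y": -0.1,"z": 1.0,"rx": 0,"ry": 0,"rz": 0,"jaw": 6}
    - {"x": 0,"y": 0,"z": 1.0,"rx": 0,"ry": 0,"rz": 0,"jaw": 6}
    - {"x": 0,"y": 0,"z": 0,"rx": 0,"ry": 0,"rz": 0,"jaw": 6}
    - {"x": 0,"y": 0,"z": 0,"rx": 0,"ry": 0,"rz": 0,"jaw": 6}
    - {"x": 0,"y": 0,"z": 0,"rx": 0,"ry": 0,"rz": 0,"jaw": 3}
  grip_force: 30

```text
clock: 3.95
tool_pos: [0.5168, 0.2276, 0.1029]
eef_rot: [0.777, 0.629, 0.0, 0.0]
contact_force: [0.2, 0.4, 0.8]
opening: 0.617
finger_force: 0.0
```

>>> send_rows:
  motion:
    - {"x": 0,"y": 0,"z": 0,"rx": 0,"ry": 0,"rz": 0,"jaw": 2.6}
    - {"x": 0,"y": 0,"z": 0,"rx": 0,"ry": 0,"rz": 0,"jaw": 1.5}
    - {"x": 0,"y": 0,"z": 0,"rx": 0,"ry": 0,"rz": 0,"jaw": 1}
    - {"x": 0,"y": 0,"z": 0,"rx": 0,"ry": 0,"rz": 0,"jaw": 1}
    - {"x": 0,"y": 0,"z": 0,"rx": 0,"ry": 0,"rz": 0,"jaw": 1}
  grip_force: 30

```text
clock: 4.45
tool_pos: [0.5166, 0.2276, 0.1028]
eef_rot: [0.777, 0.629, 0.0, 0.0]
contact_force: [-0.1, 1.0, 0.2]
opening: 0.25
finger_force: 30.0
```

```bash
python3 -c "
from h import *
go([.5165,.2288,.103],1.358)"
```

```text
pos [0.5166 0.2276 0.1028] ang 1.361 tilt [0. 0.] t 4.45 F [-0.1  1.   0.2] open 2.2 ff 30.0
rz 0.003 then shift cm [ 0.12 -0.04 -0.02] q7 -0.57
```

>>> send_rows:
  motion:
    - {"x": 0,"y": 0,"z": -0.7,"rx": 0,"ry": 0,"rz": 0,"jaw": 1}
    - {"x": 0,"y": 0,"z": -1.5,"rx": 0,"ry": 0,"rz": 0,"jaw": 1}
    - {"x": 0,"y": 0,"z": -2,"rx": 0,"ry": 0,"rz": 0,"jaw": 1}
    - {"x": 0,"y": 0,"z": -2,"rx": 0,"ry": 0,"rz": 0,"jaw": 1}
    - {"x": 0,"y": 0,"z": -2,"rx": 0,"ry": 0,"rz": 0,"jaw": 1}
  grip_force: 40

```text
clock: 4.95
tool_pos: [0.5161, 0.2273, 0.1856]
eef_rot: [0.777, 0.629, -0.0, -0.0]
contact_force: [-0.2, -0.5, -2.3]
opening: 0.245
finger_force: 40.0
```

>>> send_rows:
  motion:
    - {"x": 0,"y": 0,"z": -2,"rx": 0,"ry": 0,"rz": 0,"jaw": 1}
    - {"x": 0,"y": 0,"z": -2,"rx": 0,"ry": 0,"rz": 0,"jaw": 1}
    - {"x": 0,"y": 0,"z": -1.5,"rx": 0,"ry": 0,"rz": 0,"jaw": 1}
    - {"x": 0,"y": 0,"z": 0,"rx": 0,"ry": 0,"rz": 0,"jaw": 1}
    - {"x": 0,"y": 0,"z": 0,"rx": 0,"ry": 0,"rz": 0.06,"jaw": 1}

```text
clock: 5.45
tool_pos: [0.5161, 0.2274, 0.2397]
eef_rot: [0.796, 0.605, -0.0, -0.0]
contact_force: [-0.4, 0.2, -2.7]
opening: 0.246
finger_force: 40.0
```

>>> send_rows:
  motion:
    - {"x": 0,"y": 0,"z": 0,"rx": 0,"ry": 0,"rz": 0.1,"jaw": 1}
    - {"x": 0,"y": 0,"z": 0,"rx": 0,"ry": 0,"rz": 0.1,"jaw": 1}
    - {"x": 0,"y": 0,"z": 0,"rx": 0,"ry": 0,"rz": 0.1,"jaw": 1}
    - {"x": 0,"y": 0,"z": 0,"rx": 0,"ry": 0,"rz": 0.1,"jaw": 1}
    - {"x": 0,"y": 0,"z": 0,"rx": 0,"ry": 0,"rz": 0.1,"jaw": 1}

```text
clock: 5.95
tool_pos: [0.5157, 0.2273, 0.2386]
eef_rot: [0.922, 0.388, -0.001, 0.0]
contact_force: [-0.1, -0.3, -2.6]
opening: 0.245
finger_force: 40.0
```

>>> send_rows:
  motion:
    - {"x": 0,"y": 0,"z": 0,"rx": 0,"ry": 0,"rz": 0.1,"jaw": 1}
    - {"x": 0,"y": 0,"z": 0,"rx": 0,"ry": 0,"rz": 0.1,"jaw": 1}
    - {"x": 0,"y": 0,"z": 0,"rx": 0,"ry": 0,"rz": 0.1,"jaw": 1}
    - {"x": 0,"y": 0,"z": 0,"rx": 0,"ry": 0,"rz": 0.1,"jaw": 1}
    - {"x": 0,"y": 0,"z": 0,"rx": 0,"ry": 0,"rz": 0.1,"jaw": 1}

```text
clock: 6.45
tool_pos: [0.5157, 0.2273, 0.2387]
eef_rot: [0.989, 0.148, -0.001, 0.0]
contact_force: [-0.2, 0.2, -2.1]
opening: 0.249
finger_force: 40.0
```

```bash
python3 -c "
from h import *
snapshot('top');snapshot('top')
go([.6113,-.2178,.24],.301)
save(snapshot('top')['img'][100:250,140:410],'t3.png',2.9)"
```

```text
pos [0.5157 0.2274 0.2386] ang 0.301 tilt [-0.002 -0.001] t 6.55 F [-0.4 -0.5 -2.3] open 2.13 ff 40.0
rz -0.0 then shift cm [-4.07 45.35 -0.14] q7 -1.38
```

View pics/t3.png

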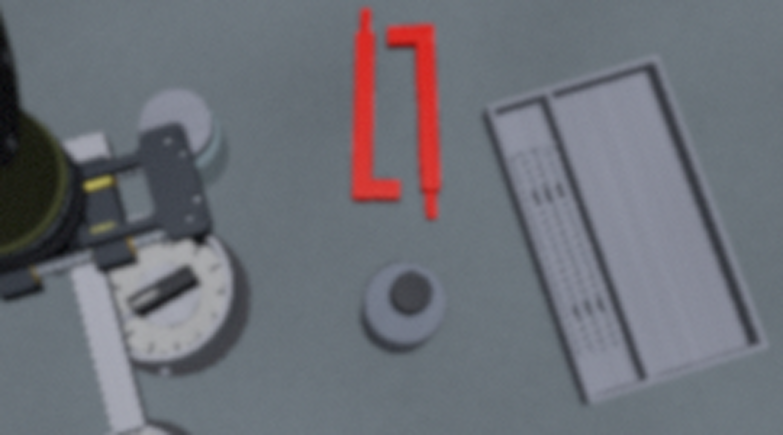

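The hammer is held level and clear of the gauge, with its head at the top left (90,140). The bystanders are undisturbed. Now I'll carry it across.

>>> send_rows:
  motion:
    - {"x": -0.3,"y": 1,"z": 0,"rx": 0,"ry": 0,"rz": 0,"jaw": 1}
    - {"x": -0.3,"y": 2,"z": 0,"rx": 0,"ry": 0,"rz": 0,"jaw": 1}
    - {"x": -0.3,"y": 3,"z": 0,"rx": 0,"ry": 0,"rz": 0,"jaw": 1}
    - {"x": -0.3,"y": 3,"z": 0,"rx": 0,"ry": 0,"rz": 0,"jaw": 1}
    - {"x": -0.3,"y": 3,"z": 0,"rx": 0,"ry": 0,"rz": 0,"jaw": 1}

```text
clock: 7.1
tool_pos: [0.5376, 0.1063, 0.2397]
eef_rot: [0.989, 0.15, -0.0, 0.0]
contact_force: [1.1, -0.6, -2.2]
opening: 0.245
finger_force: 40.0
```

>>> send_rows:
  motion:
    - {"x": -0.3,"y": 3,"z": 0,"rx": 0,"ry": 0,"rz": 0,"jaw": 1}
    - {"x": -0.3,"y": 3,"z": 0,"rx": 0,"ry": 0,"rz": 0,"jaw": 1}
    - {"x": -0.3,"y": 3,"z": 0,"rx": 0,"ry": 0,"rz": 0,"jaw": 1}
    - {"x": -0.3,"y": 3,"z": 0,"rx": 0,"ry": 0,"rz": 0,"jaw": 1}
    - {"x": -0.3,"y": 3,"z": 0,"rx": 0,"ry": 0,"rz": 0,"jaw": 1}

```text
clock: 7.6
tool_pos: [0.5674, -0.0415, 0.2396]
eef_rot: [0.989, 0.15, -0.0, 0.0]
contact_force: [0.6, 0.2, -2.0]
opening: 0.246
finger_force: 40.0
```

>>> send_rows:
  motion:
    - {"x": -0.3,"y": 3,"z": 0,"rx": 0,"ry": 0,"rz": 0,"jaw": 1}
    - {"x": -0.3,"y": 3,"z": 0,"rx": 0,"ry": 0,"rz": 0,"jaw": 1}
    - {"x": -0.2,"y": 3,"z": 0,"rx": 0,"ry": 0,"rz": 0,"jaw": 1}
    - {"x": -0.2,"y": 3,"z": 0,"rx": 0,"ry": 0,"rz": 0,"jaw": 1}
    - {"x": 0,"y": 3,"z": 0,"rx": 0,"ry": 0,"rz": 0,"jaw": 1}

```text
clock: 8.1
tool_pos: [0.6018, -0.1878, 0.2395]
eef_rot: [0.989, 0.15, -0.0, -0.0]
contact_force: [1.4, -0.4, -2.6]
opening: 0.245
finger_force: 40.0
```

>>> send_rows:
  motion:
    - {"x": 0,"y": 2,"z": 0,"rx": 0,"ry": 0,"rz": 0,"jaw": 1}
    - {"x": 0,"y": 1.3,"z": 0,"rx": 0,"ry": 0,"rz": 0,"jaw": 1}
    - {"x": 0,"y": 0,"z": 0,"rx": 0,"ry": 0,"rz": 0,"jaw": 1}
    - {"x": 0,"y": 0,"z": 0,"rx": 0,"ry": 0,"rz": 0,"jaw": 1}
    - {"x": 0,"y": 0,"z": 0,"rx": 0,"ry": 0,"rz": 0,"jaw": 1}

```text
clock: 8.6
tool_pos: [0.6124, -0.2151, 0.2395]
eef_rot: [0.989, 0.151, -0.0, -0.001]
contact_force: [0.6, 0.6, -2.3]
opening: 0.244
finger_force: 40.0
```

```bash
python3 -c "
from h import *
go([.6113,-.2178,.24],.301)
d=snapshot('wrist'); save(d['img'],'w4.png',1.5)
c,s=np.cos(.301),np.sin(.301)
for x,y in [(140,82.5),(140,-82.5),(-140,82.5),(-140,-82.5)]:
  print(px(d,[.5754+(c*x-s*y)/1e3,-.2002+(s*x+c*y)/1e3,.032])*1.5)
t=snapshot('top'); save(t['img'][80:260,270:430],'t4.png',3.3)
"
```

```text
pos [ 0.6124 -0.2151  0.2395] ang 0.303 tilt [-0.001  0.002] t 8.6 F [ 0.6  0.6 -2.3] open 2.15 ff 40.0
rz 0.002 then shift cm [-0.19  0.23 -0.05] q7 -0.72
[213.61478576  68.4543244 ]
[482.19147926  68.77348701]
[247.95630541 461.91797314]
[463.41408537 462.23207862]
```

View pics/w4.png

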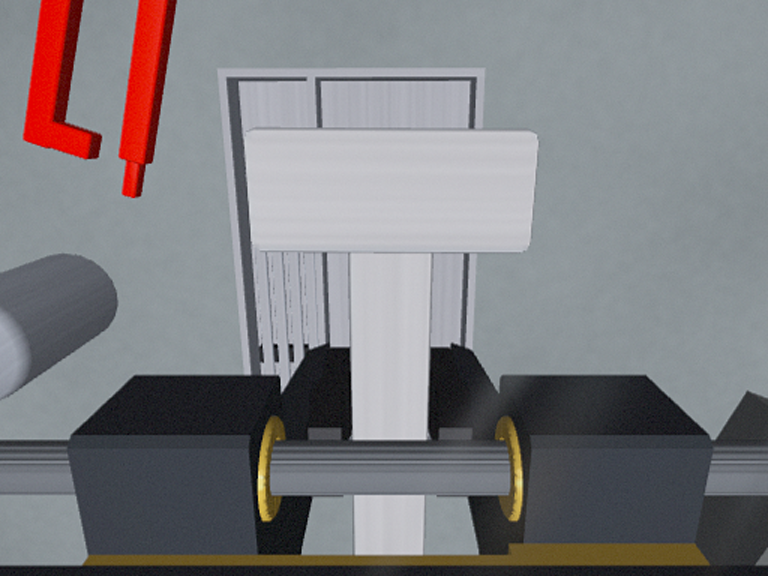

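Only the held hammer blocks the view. The tray's far corners are at (219,70) and (485,70), 2–3 mm to the right of the estimate. I'll correct for that and go down.

>>> send_rows:
  motion:
    - {"x": -0.2,"y": 0.5,"z": 1,"rx": 0,"ry": 0,"rz": 0,"jaw": 1}
    - {"x": 0,"y": 0,"z": 2,"rx": 0,"ry": 0,"rz": 0,"jaw": 1}
    - {"x": 0,"y": 0,"z": 2,"rx": 0,"ry": 0,"rz": 0,"jaw": 1}
    - {"x": 0,"y": 0,"z": 2,"rx": 0,"ry": 0,"rz": 0,"jaw": 1}
    - {"x": 0,"y": 0,"z": 2,"rx": 0,"ry": 0,"rz": 0,"jaw": 1}

```text
clock: 9.2
tool_pos: [0.6118, -0.2223, 0.1483]
eef_rot: [0.989, 0.15, -0.0, -0.0]
contact_force: [-0.2, -0.4, -2.1]
opening: 0.25
finger_force: 40.0
```

>>> send_rows:
  motion:
    - {"x": 0,"y": 0,"z": 2,"rx": 0,"ry": 0,"rz": 0,"jaw": 1}
    - {"x": 0,"y": 0,"z": 2,"rx": 0,"ry": 0,"rz": 0,"jaw": 1}
    - {"x": 0,"y": 0,"z": 2,"rx": 0,"ry": 0,"rz": 0,"jaw": 1}
    - {"x": 0,"y": 0,"z": 2,"rx": 0,"ry": 0,"rz": 0,"jaw": 1}
    - {"x": 0,"y": 0,"z": 1,"rx": 0,"ry": 0,"rz": 0,"jaw": 1}

```text
clock: 9.7
tool_pos: [0.6108, -0.2218, 0.0573]
eef_rot: [0.989, 0.15, -0.001, -0.001]
contact_force: [-0.7, 0.2, -1.9]
opening: 0.245
finger_force: 40.0
```

>>> send_rows:
  motion:
    - {"x": 0,"y": 0,"z": 0.5,"rx": 0,"ry": 0,"rz": 0,"jaw": 1}
    - {"x": 0,"y": 0,"z": 0,"rx": 0,"ry": 0,"rz": 0,"jaw": 1}
    - {"x": 0,"y": 0,"z": 0,"rx": 0,"ry": 0,"rz": 0,"jaw": 1}
    - {"x": 0,"y": 0,"z": 0,"rx": 0,"ry": 0,"rz": 0,"jaw": 1}
    - {"x": 0,"y": 0,"z": 0,"rx": 0,"ry": 0,"rz": 0,"jaw": 1}

```text
clock: 10.2
tool_pos: [0.6127, -0.2225, 0.0555]
eef_rot: [0.989, 0.15, 0.001, 0.0]
contact_force: [0.3, 0.4, -2.0]
opening: 0.247
finger_force: 40.0
```

```bash
python3 -c "
from h import *
go([.6121,-.2203,.022],.301)"
```

```text
pos [ 0.6127 -0.2225  0.0555] ang 0.301 tilt [ 0.001 -0.   ] t 10.2 F [ 0.3  0.4 -2. ] open 2.18 ff 40.0
rz -0.0 then shift cm [ 0.01 -0.23  3.35] q7 -0.64
```

>>> send_rows:
  motion:
    - {"x": 0,"y": -0.2,"z": 0.8,"rx": 0,"ry": 0,"rz": 0,"jaw": 1}
    - {"x": 0,"y": 0,"z": 0.8,"rx": 0,"ry": 0,"rz": 0,"jaw": 1}
    - {"x": 0,"y": 0,"z": 0.6,"rx": 0,"ry": 0,"rz": 0,"jaw": 1}
    - {"x": 0,"y": 0,"z": 0.4,"rx": 0,"ry": 0,"rz": 0,"jaw": 1}
    - {"x": 0,"y": 0,"z": 0.2,"rx": 0,"ry": 0,"rz": 0,"jaw": 1}

```text
clock: 10.7
tool_pos: [0.6111, -0.2204, 0.0258]
eef_rot: [0.989, 0.15, -0.0, -0.0]
contact_force: [-0.1, -0.0, -2.2]
opening: 0.249
finger_force: 40.0
```

>>> send_rows:
  motion:
    - {"x": 0,"y": 0,"z": 0.2,"rx": 0,"ry": 0,"rz": 0,"jaw": 1}
    - {"x": 0,"y": 0,"z": 0.2,"rx": 0,"ry": 0,"rz": 0,"jaw": 1}
    - {"x": 0,"y": 0,"z": 0,"rx": 0,"ry": 0,"rz": 0,"jaw": 1}
    - {"x": 0,"y": 0,"z": 0,"rx": 0,"ry": 0,"rz": 0,"jaw": 1}
    - {"x": 0,"y": 0,"z": 0,"rx": 0,"ry": 0,"rz": 0,"jaw": 1}

```text
clock: 11.2
tool_pos: [0.6117, -0.2205, 0.0229]
eef_rot: [0.989, 0.15, 0.0, 0.0]
contact_force: [-0.1, -0.3, -3.6]
opening: 0.245
finger_force: 40.0
```

>>> send_rows:
  motion:
    - {"x": 0,"y": 0,"z": 0.1,"rx": 0,"ry": 0,"rz": 0,"jaw": 1}
    - {"x": 0,"y": 0,"z": 0,"rx": 0,"ry": 0,"rz": 0,"jaw": 1}
    - {"x": 0,"y": 0,"z": 0.1,"rx": 0,"ry": 0,"rz": 0,"jaw": 1}
    - {"x": 0,"y": 0,"z": 0,"rx": 0,"ry": 0,"rz": 0,"jaw": 1}
    - {"x": 0,"y": 0,"z": 0,"rx": 0,"ry": 0,"rz": 0,"jaw": 1}

```text
clock: 11.7
tool_pos: [0.6117, -0.2206, 0.0214]
eef_rot: [0.989, 0.15, 0.0, 0.0]
contact_force: [-2.1, 0.5, 5.2]
opening: 0.246
finger_force: 40.0
```

```bash
python3 -c "
from h import *
go([.6121,-.2203,.022],.301); print(get_state()['moment'])"
```

```text
pos [ 0.6117 -0.2206  0.0214] ang 0.301 tilt [ 0.001 -0.   ] t 11.7 F [-2.1  0.5  5.2] open 2.17 ff 40.0
rz -0.0 then shift cm [ 0.05 -0.01 -0.06] q7 -0.63
[0.19730985 0.31079606 0.03082848]
```

Contact with the bay floor, now +5 N. Releasing.

>>> send_rows:
  motion:
    - {"x": 0,"y": 0,"z": 0,"rx": 0,"ry": 0,"rz": 0,"jaw": 1}
    - {"x": 0,"y": 0,"z": 0,"rx": 0,"ry": 0,"rz": 0,"jaw": 2.5}
    - {"x": 0,"y": 0,"z": 0,"rx": 0,"ry": 0,"rz": 0,"jaw": 3.2}
    - {"x": 0,"y": 0,"z": 0,"rx": 0,"ry": 0,"rz": 0,"jaw": 4.5}
    - {"x": 0,"y": 0,"z": 0,"rx": 0,"ry": 0,"rz": 0,"jaw": 4.5}
  grip_force: 10

```text
clock: 12.2
tool_pos: [0.6116, -0.2204, 0.0206]
eef_rot: [0.989, 0.15, 0.0, -0.0]
contact_force: [0.2, -0.0, -0.0]
opening: 0.504
finger_force: 0.0
```

>>> send_rows:
  motion:
    - {"x": 0,"y": 0,"z": 0,"rx": 0,"ry": 0,"rz": 0,"jaw": 4.5}
    - {"x": 0,"y": 0,"z": -1,"rx": 0,"ry": 0,"rz": 0,"jaw": 4.5}
    - {"x": 0,"y": 0,"z": -2,"rx": 0,"ry": 0,"rz": 0,"jaw": 4.5}
    - {"x": 0,"y": 0,"z": -3,"rx": 0,"ry": 0,"rz": 0,"jaw": 4.5}
    - {"x": 0,"y": 0,"z": -4,"rx": 0,"ry": 0,"rz": 0,"jaw": 4.5}

```text
clock: 12.7
tool_pos: [0.6105, -0.22, 0.121]
eef_rot: [0.989, 0.15, -0.001, -0.001]
contact_force: [0.7, -0.2, 1.3]
opening: 0.509
finger_force: 0.0
```

>>> send_rows:
  motion:
    - {"x": 0,"y": 0,"z": -4,"rx": 0,"ry": 0,"rz": 0,"jaw": 4.5}
    - {"x": 0,"y": 0,"z": -4,"rx": 0,"ry": 0,"rz": 0,"jaw": 4.5}
    - {"x": 0,"y": 0,"z": -4,"rx": 0,"ry": 0,"rz": 0,"jaw": 4.5}
    - {"x": 0,"y": 0,"z": 0,"rx": 0,"ry": 0,"rz": 0,"jaw": 4.5}
    - {"x": 0,"y": 0,"z": 0,"rx": 0,"ry": 0,"rz": 0,"jaw": 4.5}

```text
clock: 13.2
tool_pos: [0.6118, -0.2205, 0.2421]
eef_rot: [0.989, 0.15, 0.001, 0.0]
contact_force: [-1.0, -0.4, 0.4]
opening: 0.512
finger_force: 0.0
```

```bash
python3 -c "
from h import *
go([.5104,.2022,.2],.301)
d=snapshot('wrist'); a=cv2.resize(d['img'],None,fx=1,fy=1)
t=snapshot('top'); b=cv2.resize(t['img'][150:240,140:250],None,fx=384/90,fy=384/90,interpolation=cv2.INTER_CUBIC)
b=cv2.resize(b,(288,236)); a2=cv2.resize(a,(512,384)); b2=np.zeros((384,288,3),np.uint8); b2[:236]=b
save(np.hstack([a2,b2]),'m5.png')
"
```

```text
pos [ 0.6118 -0.2205  0.2421] ang 0.301 tilt [ 0.002 -0.   ] t 13.2 F [-1.  -0.4  0.4] open 4.51 ff 0.0
rz -0.0 then shift cm [  2.85 -43.38   4.21] q7 -0.71
```

View pics/m5.png

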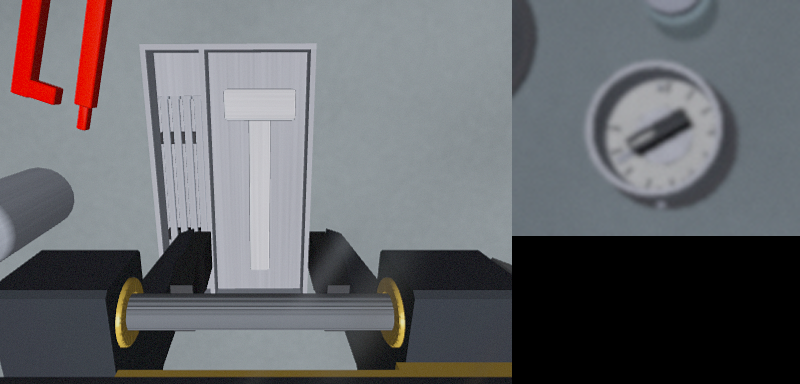

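The hammer lies flat, centred and lengthways in the wide bay. The knob is now clear, its pointer end at lower left (632,145). Moving over the gauge.

>>> send_rows:
  motion:
    - {"x": 0.3,"y": -3.4,"z": 0,"rx": 0,"ry": 0,"rz": 0,"jaw": 4.5}
    - {"x": 0.3,"y": -4,"z": 0,"rx": 0,"ry": 0,"rz": 0,"jaw": 4.5}
    - {"x": 0.3,"y": -4,"z": 0,"rx": 0,"ry": 0,"rz": 0,"jaw": 4.5}
    - {"x": 0.3,"y": -4,"z": 0,"rx": 0,"ry": 0,"rz": 0,"jaw": 4.5}
    - {"x": 0.3,"y": -4,"z": 0,"rx": 0,"ry": 0,"rz": 0,"jaw": 4.5}

```text
clock: 13.8
tool_pos: [0.5668, -0.029, 0.2391]
eef_rot: [0.989, 0.15, -0.002, -0.0]
contact_force: [0.1, 0.3, 0.0]
opening: 0.509
finger_force: 0.0
```

>>> send_rows:
  motion:
    - {"x": 0.3,"y": -4,"z": 0,"rx": 0,"ry": 0,"rz": 0,"jaw": 4.5}
    - {"x": 0.3,"y": -4,"z": 0,"rx": 0,"ry": 0,"rz": 0,"jaw": 4.5}
    - {"x": 0.3,"y": -4,"z": 0,"rx": 0,"ry": 0,"rz": 0,"jaw": 4.5}
    - {"x": 0.3,"y": -4,"z": 0,"rx": 0,"ry": 0,"rz": 0,"jaw": 4.5}
    - {"x": 0.2,"y": -4,"z": 0,"rx": 0,"ry": 0,"rz": 0,"jaw": 4.5}

```text
clock: 14.3
tool_pos: [0.521, 0.1659, 0.2392]
eef_rot: [0.989, 0.15, -0.002, 0.0]
contact_force: [1.1, -0.3, 0.6]
opening: 0.51
finger_force: 0.0
```

>>> send_rows:
  motion:
    - {"x": 0,"y": -4,"z": 0,"rx": 0,"ry": 0,"rz": 0,"jaw": 4.5}
    - {"x": 0,"y": 0,"z": 0,"rx": 0,"ry": 0,"rz": -0.14,"jaw": 4.5}
    - {"x": 0,"y": 0,"z": 0,"rx": 0,"ry": 0,"rz": -0.14,"jaw": 4.5}
    - {"x": 0,"y": 0,"z": 0,"rx": 0,"ry": 0,"rz": -0.14,"jaw": 4.5}
    - {"x": 0,"y": 0,"z": 0,"rx": 0,"ry": 0,"rz": -0.14,"jaw": 4.5}

```text
clock: 14.8
tool_pos: [0.5095, 0.2025, 0.2392]
eef_rot: [0.907, 0.42, -0.002, 0.0]
contact_force: [-0.7, -0.4, 0.4]
opening: 0.51
finger_force: 0.0
```

>>> send_rows:
  motion:
    - {"x": 0,"y": 0,"z": 0,"rx": 0,"ry": 0,"rz": -0.14,"jaw": 4.5}
    - {"x": 0,"y": 0,"z": 0,"rx": 0,"ry": 0,"rz": -0.14,"jaw": 4.5}
    - {"x": 0,"y": 0,"z": 0,"rx": 0,"ry": 0,"rz": -0.14,"jaw": 4.5}
    - {"x": 0,"y": 0,"z": 0,"rx": 0,"ry": 0,"rz": -0.14,"jaw": 4.5}
    - {"x": 0,"y": 0,"z": 0,"rx": 0,"ry": 0,"rz": -0.14,"jaw": 4.5}

```text
clock: 15.3
tool_pos: [0.5096, 0.2023, 0.2392]
eef_rot: [0.709, 0.706, -0.002, -0.001]
contact_force: [0.6, 0.4, 0.4]
opening: 0.511
finger_force: 0.0
```

>>> send_rows:
  motion:
    - {"x": 0,"y": 0,"z": 0,"rx": 0,"ry": 0,"rz": -0.14,"jaw": 4.5}
    - {"x": 0,"y": 0,"z": 0,"rx": 0,"ry": 0,"rz": -0.14,"jaw": 4.5}
    - {"x": 0,"y": 0,"z": 0,"rx": 0,"ry": 0,"rz": -0.14,"jaw": 4.5}
    - {"x": 0,"y": 0,"z": 0,"rx": 0,"ry": 0,"rz": 0,"jaw": 4.5}
    - {"x": 0,"y": 0,"z": 0,"rx": 0,"ry": 0,"rz": 0,"jaw": 4.5}

```text
clock: 15.8
tool_pos: [0.5101, 0.2023, 0.2397]
eef_rot: [0.55, 0.835, -0.001, -0.001]
contact_force: [0.8, -0.1, -0.4]
opening: 0.514
finger_force: 0.0
```

```bash
cat >> h.py <<'E'
def knob(d,g=(.5104,.2022)):
    # dark blob of the bar (top 0.07, body visible too) near the predicted place
    gr=cv2.cvtColor(d["img"],cv2.COLOR_RGB2GRAY); c=px(d,[*g,.065]); e=px(d,[g[0]+.045,g[1],.065])-c; r=np.hypot(*e)
    k=3; G=cv2.resize(gr,None,fx=k,fy=k,interpolation=cv2.INTER_CUBIC)
    m=np.zeros_like(G); cv2.circle(m,tuple(int(x) for x in c*k),int(r*k),255,-1)
    b=((G<75)&(m>0)).astype(np.uint8); b=cv2.morphologyEx(b,cv2.MORPH_CLOSE,np.ones((7,7)))
    n,l,st,ce=cv2.connectedComponentsWithStats(b); i=1+np.argmax(st[1:,4])
    q=cv2.boxPoints(cv2.minAreaRect(np.argwhere(l==i)[:,::-1].astype(np.float32)))/k
    W=np.array([w(d,*p,.07)[:2] for p in q]); L=[np.linalg.norm(W[j]-W[j-1]) for j in (1,2)]
    v=W[1]-W[0] if L[0]>L[1] else W[2]-W[1]
    print("knob centre",W.mean(0).round(4),"LxW",np.round(L,4),"ang mod pi",round(np.arctan2(v[1],v[0])%np.pi,3),"area",st[i,4]/k/k)
E
python3 - <<'E'
from h import *
go([.5104,.2022,.2],2.0)
d=snapshot("wrist"); knob(d)
for n in ("scene",): knob(snapshot(n))
save(d["img"],"w6.png",1.5)
E
```

```text
pos [0.5101 0.2023 0.2397] ang 1.977 tilt [-0.002 -0.001] t 15.8 F [ 0.8 -0.1 -0.4] open 4.53 ff 0.0
rz -0.023 then shift cm [-0.03  0.03  3.97] q7 -0.1
knob centre [0.5127 0.1998] LxW [0.015  0.0714] ang mod pi 2.109 area 331.22222222222223
knob centre [0.5181 0.2094] LxW [0.03   0.0584] ang mod pi 2.117 area 190.55555555555554
```

View pics/w6.png

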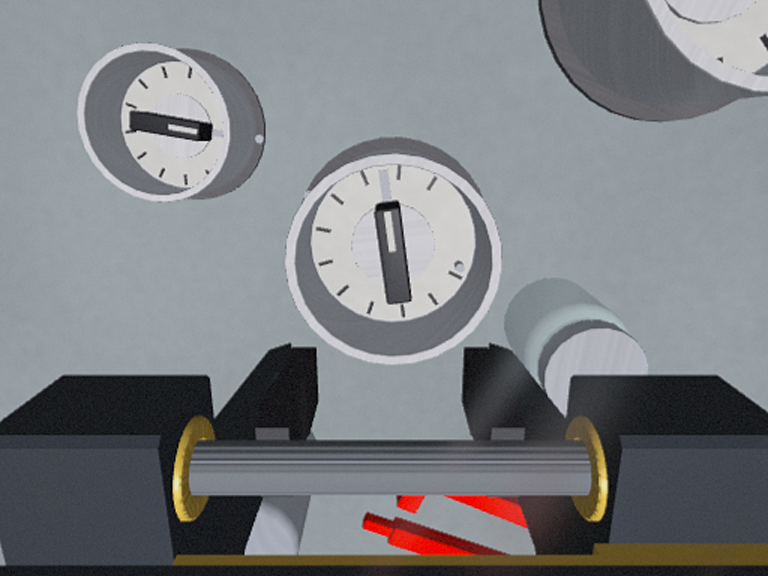

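This is the last picture. The knob's top face has corners (378,204), (398,203), (411,302), (388,304). The pointer is at (384,185) and the zero post at (459,266). The rim spans columns 286–502 and rows 153–363.

Run:
```python
from h import *
d=snapshot("wrist")
W=lambda u,v,z:w(d,u/1.5,v/1.5,z)[:2]
k=np.array([W(*p,.07) for p in [(378,204),(398,203),(411,302),(388,304)]])
v=k[0]+k[1]-k[2]-k[3]; print("knob",k.mean(0),np.linalg.norm(v)/2,"ang",np.arctan2(v[1],v[0]))
pts=np.array([W(*p,.09) for p in [(286,255),(502,255),(393,153),(393,363)]])
A=np.c_[2*pts,np.ones(4)]; s=np.linalg.lstsq(A,(pts**2).sum(1),rcond=None)[0]; print("rim",s[:2],np.sqrt(s[2]+s[:2]@s[:2]))
# dial white disc, inner edge at floor
for g in (k.mean(0),s[:2]):
  an=lambda p:np.arctan2(*(p-g)[::-1]); z=an(W(459,266,.036)); p=an(W(384,180,.036)); print("zero",z,"ptr",p,(z-p)%6.283)
g=(k.mean(0)+s[:2])/2
go([*g,.056],np.arctan2(v[1],v[0]))
```

```text
knob [0.51161388 0.20363906] 0.061907525703810896 ang 2.0922990399002224
rim [0.51187142 0.20279452] 0.06113170344166173
zero 0.06468166098574572 ptr 2.1286289470755184 4.219052713910228
zero 0.08309289335324767 ptr 2.1232793940308676 4.242813499322381
pos [0.5104 0.2026 0.2403] ang 1.979 tilt [-0.001 -0.   ] t 15.95 F [ 0.8  0.1 -0.6] open 4.51 ff 0.0
rz -0.113 then shift cm [-0.02  0.15 18.43] q7 -0.1
```

>>> send_rows:
  motion:
    - {"x": 0,"y": 0.15,"z": 0,"rx": 0,"ry": 0,"rz": -0.12,"jaw": 4.5}
    - {"x": 0,"y": 0,"z": 3,"rx": 0,"ry": 0,"rz": 0,"jaw": 4.5}
    - {"x": 0,"y": 0,"z": 4,"rx": 0,"ry": 0,"rz": 0,"jaw": 4.5}
    - {"x": 0,"y": 0,"z": 4,"rx": 0,"ry": 0,"rz": 0,"jaw": 4.5}
    - {"x": 0,"y": 0,"z": 2.5,"rx": 0,"ry": 0,"rz": 0,"jaw": 4.5}

```text
clock: 16.45
tool_pos: [0.5109, 0.2029, 0.1033]
eef_rot: [0.498, 0.867, -0.001, -0.001]
contact_force: [0.2, -0.3, 0.9]
opening: 0.513
finger_force: 0.0
```

>>> send_rows:
  motion:
    - {"x": 0,"y": 0,"z": 0,"rx": 0,"ry": 0,"rz": 0,"jaw": 4.5}
    - {"x": 0,"y": 0,"z": 0,"rx": 0,"ry": 0,"rz": 0,"jaw": 4.5}
    - {"x": 0,"y": 0,"z": 0,"rx": 0,"ry": 0,"rz": 0,"jaw": 4.5}
    - {"x": 0,"y": 0,"z": 0,"rx": 0,"ry": 0,"rz": 0,"jaw": 4.5}
    - {"x": 0,"y": 0,"z": 0,"rx": 0,"ry": 0,"rz": 0,"jaw": 4.5}

```text
clock: 16.95
tool_pos: [0.5127, 0.2036, 0.1069]
eef_rot: [0.497, 0.868, 0.001, 0.001]
contact_force: [-0.2, 0.2, -0.6]
opening: 0.511
finger_force: 0.0
```

```bash
python3 -c "
from h import *
go([.5117,.2033,.056],2.1)"
```

```text
pos [0.5127 0.2036 0.1069] ang 2.101 tilt [0.002 0.001] t 16.95 F [-0.2  0.2 -0.6] open 4.5 ff 0.0
rz 0.001 then shift cm [ 0.03 -0.1   5.09] q7 -0.04
```

Now I'll go down and pinch gently. Some slip is fine, since friction is only 0.06 N m.

>>> send_rows:
  motion:
    - {"x": 0,"y": -0.1,"z": 1.5,"rx": 0,"ry": 0,"rz": 0,"jaw": 4.5}
    - {"x": 0,"y": 0,"z": 2,"rx": 0,"ry": 0,"rz": 0,"jaw": 4.5}
    - {"x": 0,"y": 0,"z": 1.5,"rx": 0,"ry": 0,"rz": 0,"jaw": 4.5}
    - {"x": 0,"y": 0,"z": 0,"rx": 0,"ry": 0,"rz": 0,"jaw": 4.5}
    - {"x": 0,"y": 0,"z": 0,"rx": 0,"ry": 0,"rz": 0,"jaw": 3}
  grip_force: 12

```text
clock: 17.45
tool_pos: [0.5112, 0.2028, 0.0559]
eef_rot: [0.497, 0.868, -0.0, -0.0]
contact_force: [0.4, 0.0, 0.5]
opening: 0.445
finger_force: 0.0
```

>>> send_rows:
  motion:
    - {"x": 0,"y": 0,"z": 0,"rx": 0,"ry": 0,"rz": 0,"jaw": 2}
    - {"x": 0,"y": 0,"z": 0,"rx": 0,"ry": 0,"rz": 0,"jaw": 1}
    - {"x": 0,"y": 0,"z": 0,"rx": 0,"ry": 0,"rz": 0,"jaw": 1}
    - {"x": 0,"y": 0,"z": 0,"rx": 0,"ry": 0,"rz": 0,"jaw": 1}
    - {"x": 0,"y": 0,"z": 0,"rx": 0,"ry": 0,"rz": 0,"jaw": 1}

```text
clock: 17.95
tool_pos: [0.5116, 0.203, 0.0563]
eef_rot: [0.497, 0.868, 0.001, 0.0]
contact_force: [0.2, -0.1, 4.4]
opening: 0.177
finger_force: 12.0
```

```bash
python3 -c "
from h import *
go([.5117,.2033,.056],2.1);print(get_state()['moment'])"
```

```text
pos [0.5116 0.203  0.0563] ang 2.101 tilt [0.001 0.001] t 17.95 F [ 0.2 -0.1  4.4] open 1.56 ff 12.0
rz 0.001 then shift cm [0.03 0.02 0.03] q7 -0.05
[-0.07603133  0.02439293  0.05580945]
```

>>> send_rows:
  motion:
    - {"x": 0,"y": 0,"z": 0,"rx": 0,"ry": 0,"rz": -0.06,"jaw": 1}
    - {"x": 0,"y": 0,"z": 0,"rx": 0,"ry": 0,"rz": -0.11,"jaw": 1}
    - {"x": 0,"y": 0,"z": 0,"rx": 0,"ry": 0,"rz": -0.11,"jaw": 1}
    - {"x": 0,"y": 0,"z": 0,"rx": 0,"ry": 0,"rz": -0.11,"jaw": 1}
    - {"x": 0,"y": 0,"z": 0,"rx": 0,"ry": 0,"rz": -0.11,"jaw": 1}

```text
clock: 18.45
tool_pos: [0.5116, 0.2029, 0.0563]
eef_rot: [0.265, 0.964, 0.0, 0.0]
contact_force: [0.0, 0.3, 6.2]
opening: 0.182
finger_force: 12.0
```

```bash
python3 -c "
from h import *
go([.5117,.2033,.056],2.6);print(get_state()['moment'])"
```

```text
pos [0.5116 0.2029 0.0563] ang 2.605 tilt [0.001 0.   ] t 18.45 F [0.  0.3 6.2] open 1.6 ff 12.0
rz 0.005 then shift cm [0.01 0.04 0.03] q7 0.24
[ 0.0063354   0.10315549 -0.02597459]
```

Turning smoothly with low side forces, so I'll continue.

>>> send_rows:
  motion:
    - {"x": 0,"y": 0,"z": 0,"rx": 0,"ry": 0,"rz": -0.11,"jaw": 1}
    - {"x": 0,"y": 0,"z": 0,"rx": 0,"ry": 0,"rz": -0.11,"jaw": 1}
    - {"x": 0,"y": 0,"z": 0,"rx": 0,"ry": 0,"rz": -0.11,"jaw": 1}
    - {"x": 0,"y": 0,"z": 0,"rx": 0,"ry": 0,"rz": -0.11,"jaw": 1}
    - {"x": 0,"y": 0,"z": 0,"rx": 0,"ry": 0,"rz": -0.11,"jaw": 1}

```text
clock: 18.95
tool_pos: [0.5116, 0.2029, 0.0563]
eef_rot: [-0.007, 1.0, 0.0, 0.001]
contact_force: [-0.9, -0.2, 4.8]
opening: 0.177
finger_force: 12.0
```

>>> send_rows:
  motion:
    - {"x": 0,"y": 0,"z": 0,"rx": 0,"ry": 0,"rz": -0.11,"jaw": 1}
    - {"x": 0,"y": 0,"z": 0,"rx": 0,"ry": 0,"rz": -0.11,"jaw": 1}
    - {"x": 0,"y": 0,"z": 0,"rx": 0,"ry": 0,"rz": -0.11,"jaw": 1}
    - {"x": 0,"y": 0,"z": 0,"rx": 0,"ry": 0,"rz": -0.11,"jaw": 1}
    - {"x": 0,"y": 0,"z": 0,"rx": 0,"ry": 0,"rz": -0.11,"jaw": 1}

```text
clock: 19.45
tool_pos: [0.5116, 0.2028, 0.0563]
eef_rot: [-0.278, 0.961, -0.0, 0.001]
contact_force: [-0.3, 0.0, 5.4]
opening: 0.178
finger_force: 12.0
```

>>> send_rows:
  motion:
    - {"x": 0,"y": 0,"z": 0,"rx": 0,"ry": 0,"rz": -0.11,"jaw": 1}
    - {"x": 0,"y": 0,"z": 0,"rx": 0,"ry": 0,"rz": -0.11,"jaw": 1}
    - {"x": 0,"y": 0,"z": 0,"rx": 0,"ry": 0,"rz": -0.11,"jaw": 1}
    - {"x": 0,"y": 0,"z": 0,"rx": 0,"ry": 0,"rz": -0.11,"jaw": 1}
    - {"x": 0,"y": 0,"z": 0,"rx": 0,"ry": 0,"rz": -0.11,"jaw": 1}

```text
clock: 19.95
tool_pos: [0.5116, 0.2028, 0.0563]
eef_rot: [-0.528, 0.849, -0.0, 0.001]
contact_force: [-0.4, -1.0, 5.5]
opening: 0.177
finger_force: 12.0
```

```bash
python3 -c "
from h import *
go([.5117,.2033,.056],4.25);print(get_state()['moment'],get_state()['q'].round(2))"
```

```text
pos [0.5116 0.2028 0.0563] ang -2.028 tilt [0.001 0.   ] t 19.95 F [-0.4 -1.   5.5] open 1.55 ff 12.0
rz 0.005 then shift cm [-0.05  0.02  0.03] q7 1.36
[-0.00807755  0.14491099 -0.11733567] [-0.15  0.95 -0.54  1.91  0.92  0.55  1.36]
```

The knob has turned 2.15 rad. I'll release, rise above it, turn the tool back half a turn and regrasp.

>>> send_rows:
  motion:
    - {"x": 0,"y": 0,"z": 0,"rx": 0,"ry": 0,"rz": 0,"jaw": 3}
    - {"x": 0,"y": 0,"z": 0,"rx": 0,"ry": 0,"rz": 0,"jaw": 4.5}
    - {"x": 0,"y": 0,"z": 0,"rx": 0,"ry": 0,"rz": 0,"jaw": 4.5}
    - {"x": 0,"y": 0,"z": -2,"rx": 0,"ry": 0,"rz": 0,"jaw": 4.5}
    - {"x": 0,"y": 0,"z": -3,"rx": 0,"ry": 0,"rz": 0,"jaw": 4.5}

```text
clock: 20.45
tool_pos: [0.5099, 0.2021, 0.1048]
eef_rot: [-0.526, 0.85, 0.0, -0.002]
contact_force: [-0.7, -0.7, 0.2]
opening: 0.515
finger_force: 0.0
```

>>> send_rows:
  motion:
    - {"x": 0,"y": 0,"z": 0,"rx": 0,"ry": 0,"rz": 0,"jaw": 4.5}
    - {"x": 0,"y": 0,"z": 0,"rx": 0,"ry": 0,"rz": 0.14,"jaw": 4.5}
    - {"x": 0,"y": 0,"z": 0,"rx": 0,"ry": 0,"rz": 0.14,"jaw": 4.5}
    - {"x": 0,"y": 0,"z": 0,"rx": 0,"ry": 0,"rz": 0.14,"jaw": 4.5}
    - {"x": 0,"y": 0,"z": 0,"rx": 0,"ry": 0,"rz": 0.14,"jaw": 4.5}

```text
clock: 20.95
tool_pos: [0.5108, 0.2025, 0.1051]
eef_rot: [-0.268, 0.963, -0.0, -0.0]
contact_force: [0.5, -0.6, 0.1]
opening: 0.512
finger_force: 0.0
```

>>> send_rows:
  motion:
    - {"x": 0,"y": 0,"z": 0,"rx": 0,"ry": 0,"rz": 0.14,"jaw": 4.5}
    - {"x": 0,"y": 0,"z": 0,"rx": 0,"ry": 0,"rz": 0.14,"jaw": 4.5}
    - {"x": 0,"y": 0,"z": 0,"rx": 0,"ry": 0,"rz": 0.14,"jaw": 4.5}
    - {"x": 0,"y": 0,"z": 0,"rx": 0,"ry": 0,"rz": 0.14,"jaw": 4.5}
    - {"x": 0,"y": 0,"z": 0,"rx": 0,"ry": 0,"rz": 0.14,"jaw": 4.5}

```text
clock: 21.45
tool_pos: [0.5108, 0.2025, 0.1051]
eef_rot: [0.079, 0.997, -0.0, -0.0]
contact_force: [-0.4, 0.6, 0.4]
opening: 0.51
finger_force: 0.0
```

>>> send_rows:
  motion:
    - {"x": 0,"y": 0,"z": 0,"rx": 0,"ry": 0,"rz": 0.14,"jaw": 4.5}
    - {"x": 0,"y": 0,"z": 0,"rx": 0,"ry": 0,"rz": 0.14,"jaw": 4.5}
    - {"x": 0,"y": 0,"z": 0,"rx": 0,"ry": 0,"rz": 0.14,"jaw": 4.5}
    - {"x": 0,"y": 0,"z": 0,"rx": 0,"ry": 0,"rz": 0.14,"jaw": 4.5}
    - {"x": 0,"y": 0,"z": 0,"rx": 0,"ry": 0,"rz": 0.14,"jaw": 4.5}

```text
clock: 21.95
tool_pos: [0.5108, 0.2025, 0.1052]
eef_rot: [0.416, 0.91, -0.0, 0.0]
contact_force: [-0.6, 0.0, 0.2]
opening: 0.514
finger_force: 0.0
```

>>> send_rows:
  motion:
    - {"x": 0,"y": 0,"z": 0,"rx": 0,"ry": 0,"rz": 0.14,"jaw": 4.5}
    - {"x": 0,"y": 0,"z": 0,"rx": 0,"ry": 0,"rz": 0.14,"jaw": 4.5}
    - {"x": 0,"y": 0,"z": 0,"rx": 0,"ry": 0,"rz": 0.14,"jaw": 4.5}
    - {"x": 0,"y": 0,"z": 0,"rx": 0,"ry": 0,"rz": 0.14,"jaw": 4.5}
    - {"x": 0,"y": 0,"z": 0,"rx": 0,"ry": 0,"rz": 0.14,"jaw": 4.5}

```text
clock: 22.45
tool_pos: [0.5108, 0.2026, 0.1052]
eef_rot: [0.702, 0.712, -0.0, 0.0]
contact_force: [-0.6, 0.1, 0.5]
opening: 0.514
finger_force: 0.0
```

>>> send_rows:
  motion:
    - {"x": 0,"y": 0,"z": 0,"rx": 0,"ry": 0,"rz": 0.14,"jaw": 4.5}
    - {"x": 0,"y": 0,"z": 0,"rx": 0,"ry": 0,"rz": 0.14,"jaw": 4.5}
    - {"x": 0,"y": 0,"z": 0,"rx": 0,"ry": 0,"rz": 0.14,"jaw": 4.5}
    - {"x": 0,"y": 0,"z": 0,"rx": 0,"ry": 0,"rz": 0,"jaw": 4.5}
    - {"x": 0,"y": 0,"z": 0,"rx": 0,"ry": 0,"rz": 0,"jaw": 4.5}

```text
clock: 22.95
tool_pos: [0.5109, 0.2027, 0.1054]
eef_rot: [0.833, 0.554, -0.0, 0.0]
contact_force: [-0.1, 0.3, 0.3]
opening: 0.512
finger_force: 0.0
```

```bash
python3 -c "
from h import *
go([.5116,.2029,.056],1.114);knob(snapshot('wrist'))"
```

```text
pos [0.5109 0.2027 0.1054] ang 1.174 tilt [-0.    -0.001] t 22.95 F [-0.1  0.3  0.3] open 4.51 ff 0.0
rz 0.06 then shift cm [0.05 0.05 4.94] q7 -0.62
knob centre [0.5131 0.2054] LxW [0.0651 0.0151] ang mod pi 1.102 area 2823.555555555555
```

Knob angle measures 1.10, as expected. Regrasping.

>>> send_rows:
  motion:
    - {"x": 0.05,"y": 0.05,"z": 1.5,"rx": 0,"ry": 0,"rz": 0.06,"jaw": 4.5}
    - {"x": 0,"y": 0,"z": 2,"rx": 0,"ry": 0,"rz": 0,"jaw": 4.5}
    - {"x": 0,"y": 0,"z": 1.4,"rx": 0,"ry": 0,"rz": 0,"jaw": 4.5}
    - {"x": 0,"y": 0,"z": 0,"rx": 0,"ry": 0,"rz": 0,"jaw": 4.5}
    - {"x": 0,"y": 0,"z": 0,"rx": 0,"ry": 0,"rz": 0,"jaw": 3}

```text
clock: 23.5
tool_pos: [0.5118, 0.2028, 0.0567]
eef_rot: [0.85, 0.527, -0.0, -0.0]
contact_force: [-0.1, 1.2, -0.9]
opening: 0.448
finger_force: 0.0
```

>>> send_rows:
  motion:
    - {"x": 0,"y": 0,"z": 0,"rx": 0,"ry": 0,"rz": 0,"jaw": 2}
    - {"x": 0,"y": 0,"z": 0,"rx": 0,"ry": 0,"rz": 0,"jaw": 1}
    - {"x": 0,"y": 0,"z": 0,"rx": 0,"ry": 0,"rz": 0,"jaw": 1}
    - {"x": 0,"y": 0,"z": 0,"rx": 0,"ry": 0,"rz": 0,"jaw": 1}
    - {"x": 0,"y": 0,"z": 0,"rx": 0,"ry": 0,"rz": 0,"jaw": 1}

```text
clock: 24.0
tool_pos: [0.512, 0.2033, 0.0573]
eef_rot: [0.85, 0.527, 0.0, -0.0]
contact_force: [-1.2, 0.4, 5.9]
opening: 0.184
finger_force: 12.0
```

>>> send_rows:
  motion:
    - {"x": 0,"y": 0,"z": 0,"rx": 0,"ry": 0,"rz": -0.06,"jaw": 1}
    - {"x": 0,"y": 0,"z": 0,"rx": 0,"ry": 0,"rz": -0.11,"jaw": 1}
    - {"x": 0,"y": 0,"z": 0,"rx": 0,"ry": 0,"rz": -0.11,"jaw": 1}
    - {"x": 0,"y": 0,"z": 0,"rx": 0,"ry": 0,"rz": -0.11,"jaw": 1}
    - {"x": 0,"y": 0,"z": 0,"rx": 0,"ry": 0,"rz": -0.11,"jaw": 1}

```text
clock: 24.5
tool_pos: [0.5117, 0.2033, 0.0573]
eef_rot: [0.691, 0.723, 0.0, -0.0]
contact_force: [-1.3, 0.2, 6.6]
opening: 0.181
finger_force: 12.0
```

>>> send_rows:
  motion:
    - {"x": 0,"y": 0,"z": 0,"rx": 0,"ry": 0,"rz": -0.11,"jaw": 1}
    - {"x": 0,"y": 0,"z": 0,"rx": 0,"ry": 0,"rz": -0.11,"jaw": 1}
    - {"x": 0,"y": 0,"z": 0,"rx": 0,"ry": 0,"rz": -0.11,"jaw": 1}
    - {"x": 0,"y": 0,"z": 0,"rx": 0,"ry": 0,"rz": -0.11,"jaw": 1}
    - {"x": 0,"y": 0,"z": 0,"rx": 0,"ry": 0,"rz": -0.11,"jaw": 1}

```text
clock: 25.0
tool_pos: [0.5115, 0.2033, 0.0573]
eef_rot: [0.469, 0.883, 0.0, -0.0]
contact_force: [-3.1, 0.5, 6.3]
opening: 0.176
finger_force: 12.0
```

>>> send_rows:
  motion:
    - {"x": 0,"y": 0,"z": 0,"rx": 0,"ry": 0,"rz": -0.11,"jaw": 1}
    - {"x": 0,"y": 0,"z": 0,"rx": 0,"ry": 0,"rz": -0.11,"jaw": 1}
    - {"x": 0,"y": 0,"z": 0,"rx": 0,"ry": 0,"rz": -0.11,"jaw": 1}
    - {"x": 0,"y": 0,"z": 0,"rx": 0,"ry": 0,"rz": -0.11,"jaw": 1}
    - {"x": 0,"y": 0,"z": 0,"rx": 0,"ry": 0,"rz": -0.11,"jaw": 1}

```text
clock: 25.5
tool_pos: [0.5113, 0.2031, 0.0573]
eef_rot: [0.212, 0.977, -0.0, -0.0]
contact_force: [-2.2, 0.4, 7.9]
opening: 0.178
finger_force: 12.0
```

```bash
python3 -c "
from h import *
go([.5116,.2029,.056],3.16);print(get_state()['moment'])"
```

```text
pos [0.5113 0.2031 0.0573] ang 2.715 tilt [-0. -0.] t 25.5 F [-2.2  0.4  7.9] open 1.57 ff 12.0
rz -0.445 then shift cm [-0.03 -0.02  0.13] q7 0.28
[ 0.00863697  0.58573661 -0.05797019]
```

>>> send_rows:
  motion:
    - {"x": 0,"y": 0,"z": 0,"rx": 0,"ry": 0,"rz": -0.08,"jaw": 1}
    - {"x": 0,"y": 0,"z": 0,"rx": 0,"ry": 0,"rz": -0.08,"jaw": 1}
    - {"x": 0,"y": 0,"z": 0,"rx": 0,"ry": 0,"rz": -0.08,"jaw": 1}
    - {"x": 0,"y": 0,"z": 0,"rx": 0,"ry": 0,"rz": -0.08,"jaw": 1}
    - {"x": 0,"y": 0,"z": 0,"rx": 0,"ry": 0,"rz": -0.04,"jaw": 1}

```text
clock: 26.0
tool_pos: [0.5113, 0.2029, 0.0573]
eef_rot: [0.034, 0.999, -0.0, -0.0]
contact_force: [-2.1, -0.3, 6.9]
opening: 0.179
finger_force: 12.0
```

```bash
python3 -c "
from h import *
go([.5116,.2029,.056],3.16);print(get_state()['moment'])"
```

```text
pos [0.5113 0.2029 0.0573] ang 3.073 tilt [-0. -0.] t 26.0 F [-2.1 -0.3  6.9] open 1.58 ff 12.0
rz -0.087 then shift cm [-0.03 -0.    0.13] q7 0.51
[-0.03631763  0.56258722 -0.05530866]
```

>>> send_rows:
  motion:
    - {"x": 0,"y": 0,"z": 0,"rx": 0,"ry": 0,"rz": -0.04,"jaw": 1}
    - {"x": 0,"y": 0,"z": 0,"rx": 0,"ry": 0,"rz": -0.04,"jaw": 1}
    - {"x": 0,"y": 0,"z": 0,"rx": 0,"ry": 0,"rz": 0,"jaw": 1}
    - {"x": 0,"y": 0,"z": 0,"rx": 0,"ry": 0,"rz": 0,"jaw": 1}
    - {"x": 0,"y": 0,"z": 0,"rx": 0,"ry": 0,"rz": 0,"jaw": 1}

```text
clock: 26.5
tool_pos: [0.5117, 0.2029, 0.0572]
eef_rot: [-0.004, 1.0, 0.0, 0.0]
contact_force: [-1.7, -0.3, 6.3]
opening: 0.187
finger_force: 12.0
```

```bash
python3 -c "
from h import *
go([.5116,.2029,.056],3.16);print(get_state()['moment'])"
```

```text
pos [0.5117 0.2029 0.0572] ang -3.134 tilt [0. 0.] t 26.5 F [-1.7 -0.3  6.3] open 1.64 ff 12.0
rz -0.011 then shift cm [ 0.01 -0.    0.12] q7 0.55
[ 0.05797536  0.33566616 -0.32873487]
```

>>> send_rows:
  motion:
    - {"x": 0,"y": 0,"z": 0,"rx": 0,"ry": 0,"rz": -0.03,"jaw": 1}
    - {"x": 0,"y": 0,"z": 0,"rx": 0,"ry": 0,"rz": 0,"jaw": 1}
    - {"x": 0,"y": 0,"z": 0,"rx": 0,"ry": 0,"rz": 0,"jaw": 1}
    - {"x": 0,"y": 0,"z": 0,"rx": 0,"ry": 0,"rz": 0,"jaw": 1}
    - {"x": 0,"y": 0,"z": 0,"rx": 0,"ry": 0,"rz": 0,"jaw": 1}

```text
clock: 27.0
tool_pos: [0.5118, 0.2029, 0.0572]
eef_rot: [-0.019, 1.0, -0.0, 0.0]
contact_force: [-2.0, -0.7, 6.3]
opening: 0.19
finger_force: 12.6
```

```bash
python3 -c "
from h import *
go([.5116,.2029,.056],3.16);print(get_state()['moment'])"
```

```text
pos [0.5118 0.2029 0.0572] ang -3.104 tilt [0. 0.] t 27.0 F [-2.  -0.7  6.3] open 1.67 ff 12.6
rz 0.02 then shift cm [0.02 0.   0.12] q7 0.57
[ 0.03443379  0.35516962 -0.29735181]
```

The torque has levelled off at 0.3 N m, five times the knob's friction, and the jaws are being wedged open. The knob is against its stop. I'll release, retreat and check.

>>> send_rows:
  motion:
    - {"x": 0,"y": 0,"z": 0,"rx": 0,"ry": 0,"rz": 0,"jaw": 3}
    - {"x": 0,"y": 0,"z": 0,"rx": 0,"ry": 0,"rz": 0,"jaw": 4.5}
    - {"x": 0,"y": 0,"z": 0,"rx": 0,"ry": 0,"rz": 0,"jaw": 4.5}
    - {"x": 0,"y": 0,"z": -2,"rx": 0,"ry": 0,"rz": 0,"jaw": 4.5}
    - {"x": 0,"y": 0,"z": -3,"rx": 0,"ry": 0,"rz": 0,"jaw": 4.5}

```text
clock: 27.5
tool_pos: [0.5107, 0.2024, 0.1058]
eef_rot: [-0.02, 1.0, -0.001, -0.002]
contact_force: [-0.1, 0.3, 0.2]
opening: 0.511
finger_force: 0.0
```

>>> send_rows:
  motion:
    - {"x": 0,"y": 0,"z": -4,"rx": 0,"ry": 0,"rz": 0,"jaw": 4.5}
    - {"x": 0,"y": 0,"z": -4,"rx": 0,"ry": 0,"rz": 0,"jaw": 4.5}
    - {"x": 0,"y": 0,"z": -4,"rx": 0,"ry": 0,"rz": 0,"jaw": 4.5}
    - {"x": 0,"y": 0,"z": 0,"rx": 0,"ry": 0,"rz": 0,"jaw": 4.5}
    - {"x": 0,"y": 0,"z": 0,"rx": 0,"ry": 0,"rz": 0,"jaw": 4.5}

```text
clock: 28.0
tool_pos: [0.5121, 0.2029, 0.2273]
eef_rot: [-0.019, 1.0, 0.0, 0.001]
contact_force: [-1.1, -0.2, -0.2]
opening: 0.51
finger_force: 0.0
```

Run:
```python
from h import *
go([.5116,.2029,.2],3.16)
d=snapshot('wrist'); knob(d); t=snapshot("top")
# white line side & hammer check
s=snapshot("scene"); a=cv2.cvtColor(s["img"],cv2.COLOR_RGB2GRAY)
g=cv2.cvtColor(d["img"],cv2.COLOR_RGB2GRAY)
for r in (-.024,-.018,-.012,-.006,.006,.012,.018,.024):
    u,v=px(d,[.512+r,.2033,.07]); print(r,g[int(v)-1:int(v)+2,int(u)-1:int(u)+2].max(),end=" ")
# where the zero post is (bright/dark) : angular profile on dial ring r=45mm
print()
```

```text
pos [0.5121 0.2029 0.2273] ang -3.103 tilt [0.002 0.   ] t 28.0 F [-1.1 -0.2 -0.2] open 4.49 ff 0.0
rz 0.02 then shift cm [0.05 0.   2.73] q7 0.74
knob centre [0.5089 0.2024] LxW [0.0623 0.0151] ang mod pi 3.081 area 276.3333333333333
-0.024 102 -0.018 103 -0.012 103 -0.006 102 0.006 215 0.012 216 0.018 216 0.024 171
```

Run:
```python
from h import *
def polar(d,z,r,angs,g=(.5117,.2030)):
    P=np.array([[px(d,[g[0]+q*np.cos(a),g[1]+q*np.sin(a),z]) for a in angs] for q in r],np.float32)
    return cv2.remap(cv2.cvtColor(d["img"],cv2.COLOR_RGB2GRAY),P[...,0],P[...,1],cv2.INTER_LINEAR)
d=snapshot('wrist')
# metric map of knob-top plane, 0.5 mm/px
xs=np.arange(-40,40.1,1)/1e3; P=np.array([[px(d,[.5117+x,.2030+y,.07]) for x in xs] for y in xs],np.float32)
m=cv2.remap(cv2.cvtColor(d["img"],cv2.COLOR_RGB2GRAY),P[...,0],P[...,1],cv2.INTER_LINEAR)
for c in range(6,76,6): 
    col=m[:,c]; k=np.where(col[20:60]<90)[0]+20; print(c-40,(k.min()-40,k.max()-40) if len(k) else None,end="; ")
print()
a=np.arange(-.4,.41,.05)
print(a.round(2)); 
for r in (.036,.040,.044,.048,.052): print(r,polar(d,.036,[r],a)[0])
```

```text
-34 (np.int64(-6), np.int64(4)); -28 (np.int64(-7), np.int64(7)); -22 (np.int64(-7), np.int64(7)); -16 (np.int64(-7), np.int64(7)); -10 (np.int64(-8), np.int64(6)); -4 (np.int64(-8), np.int64(6)); 2 (np.int64(-8), np.int64(6)); 8 (np.int64(-9), np.int64(5)); 14 (np.int64(-9), np.int64(5)); 20 (np.int64(-10), np.int64(4)); 26 (np.int64(-10), np.int64(4)); 32 (np.int64(4), np.int64(4)); 
[-0.4  -0.35 -0.3  -0.25 -0.2  -0.15 -0.1  -0.05 -0.    0.05  0.1   0.15
  0.2   0.25  0.3   0.35  0.4 ]
0.036 [210 218  72  90  88 110 210 213 125  81  77  55 212 209 208 210 209]
0.04 [209 212 170  80  83  65 125 140 109  82  87 190 209 210 209 210 206]
0.044 [209 209 209 209 211 192 184 183 169 117  98 187 209 210 210 210 209]
0.048 [212 209 210 210 210 190 185 185 202 184 184 207 211 209 208 209 210]
0.052 [207 208 205 207 195 198 199 196 189 188 193 193 175 174 171 176 188]
```

The pointer spans −0.15 to 0 rad and butts straight onto the post at 0.05–0.1 rad, with no dial showing between, so the knob is at zero. The hammer was checked earlier and the arm is clear. Handing in.

```bash
python3 -c "
from plant import *
print(finish_job())"
```

```text
the job is handed in; nothing more can be done
None
```

I laid the hammer flat in the tray's wide bay and let go, then turned the reset knob back to its zero stop in two grasps; I handed the job in at about 28 s with the arm clear of everything, but the hand-in returned no verdict.

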